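# Roll the domino tube to the pick-up strip and ring for it

## Task

With a fingertip on its upper side, roll the steel domino tube along the rubber mat until it lies still on the metal strip, centred over the strip's width and in line with it; roll it only, do not slide, grasp or lift it. Then press the chrome button down to ring for the bartender to collect it, and let the button go. Leave the glass, the toothpick holder and the domino rack as they stand.

Things in the scene. Friction and masses are not known exactly. Their poses are not given: they have to be found in the camera images.
- tube: Closed steel domino tube, a smooth cylinder 60 mm in diameter, 140 mm long, with dark wooden end bands, 0.26 to 0.49 kg, lying on the mat. Origin on its axis at mid-length, 33 mm above the table; x runs along the tube, y and z turn as it rolls. It does not roll on by more than a few cm when let go. A fingertip pressing the top line without slip moves twice as far as the tube does.
- strip: Thin light metal strip let into the mat, 200 mm long (its x axis) and 24 mm wide (its y axis), flush with the mat (nothing to feel). Origin at its centre on the mat's top. The tube starts 80 to 200 mm from it on its +y side, nearly parallel to it (within about 5 degrees).
- bar_mat: Black rubber mat, fixed to the table, 220 mm (x) by 360 mm (y), 3 mm thick; origin under its centre on the table top. The tube rolls along the mat's long direction (y). The strip is always parallel to the mat's x axis.
- bell_button_top (a point): Centre of the pressing face of the chrome push button, 34 mm in diameter, facing up, its face about 22 mm above the table, in a dark 50 mm round housing 12 mm high fixed to the table. It stands to the left or to the right of the mat.
- bell_button (a joint): Travel of the push button in m: 0 released, 0.006 fully down. It is sprung: about 1.5 N to start, 5 N fully down; it rings the bell beyond 0.004 and springs back when let go. The brass bell stands apart at the far right and need not be touched.
- glass: Tall fluted glass, 78 mm wide, 190 mm high, on a round wooden coaster at the far left; origin at the centre of its foot. To be left alone.
- pick_holder: Red plastic toothpick holder, a cup 48 mm wide, 58 mm high with picks to 82 mm, beside the mat on the side opposite the button; origin at the centre of its foot. To be left alone.
- rack: Wooden rack with five upright blue dominoes, 50 mm (x) by 170 mm (y), 62 mm high, beyond the mat; origin at the centre of its underside. To be left alone.
Things that resemble listed ones, but are neither listed nor needed, are in the scene too. Leave any pink, purple or turquoise look-alike of the tube alone.

How it is judged:
By the outcome, as a careful person would: the job done as asked, in the order asked, and still so for the second after the job is handed in, with the robot touching nothing.
It also fails if it takes over 72 s, if anything falls off the work surface, if the arm or the gripper's body presses on something with over 40 N, if the wrist force passes 120 N, or if a joint passes its speed limit or range.

## Robot

A 7-joint arm with a two-finger parallel gripper is mounted at the origin on the work surface. World frame = base frame: x ahead of the robot, y to its left, z up, the work surface at z = 0. Lengths are in m, angles in rad, forces in N, time in s.
With the tool pointing down it reaches from about 0.425 to 0.8 m from the base axis. Payload 8.3 kg.
Tool frame: the origin (TCP) lies where the fingers leave the gripper's body, on its centre line; the fingertips stand 73 mm ahead of it and the grasp point (between the pads) lies 54 mm ahead of it (bot.grip_point_offset is the distance from the TCP to the grasp point, in m); z points along the fingers, y is the direction in which the jaws open and shut (so a half turn about z gives the same grasp; the last joint's range is limited). The gripper opens to 85 mm and grips with 20 to 120 N. Pads are 22 mm wide; open, the fingers measure 114 mm over their backs; the gripper's body (76 mm by 85 mm) begins 54 mm behind the grasp point. The pads swing forward as they close: fully open they stand 13 mm farther back than shut.
Start: joints at [-1.231, 0.383, 0.016, 1.37, -0.006, 1.388, -0.046], TCP at [0.245, 0.575, 0.304] pointing down, gripper open.
Joint ranges: [-2.95, 2.95], [-0.25, 2.06], [-1.52, 1.56], [0.18, 2.33], [-1.44, 4.58], [0.02, 2.06], [-3.01, 3.01]. Speed limits (rad/s): [2.39, 2.39, 3.01, 3.01, 3.14, 3.14, 3.14].

## Interface

Orientations are given as a unit quaternion [w, x, y, z].
In Python, from station import get_state, vision, order, bot gives the robot as it stands. The module is installed in compiled form; this text tells all that it offers.
- The arm moves only by the shell command python3 -m inch 'ROWS' [FORCE]. ROWS is JSON, one flat list of numbers, 7 for each row, row after row: the shift along the tool's x, y, z in m, then the turn, a rotation vector about the tool's x, y, z in rad, then the opening in per cent of the stroke, from 0 (shut) to 100 (fully open). A call has exactly 5 rows; each row is the pose to reach, as a shift and turn from the pose measured when the call began, along the tool's axes at that moment; what a row does not reach only later rows make up. A row lasts 1/12 s, in which the tool goes at most 41.7 mm and 7.16 degrees, less where a joint would pass 70% of its speed; a pose out of reach is approached as far as the arm can. A call with a gripper value outside its range is refused whole. The fingers move at their own pace and stop on an object; FORCE is the grip in N (left out, the last holds). Time passes only in rows, so rows that repeat a pose let the fingers close, or fill a call up. It gives the time, the measured TCP pose, the force and the opening at its end, in the units of the state.
- get_state(): the state, without advancing time (a new reading comes with each control period).
- vision.camera(name): name is "scene" or "top" or "wrist"; returns the picture (384x512x3 uint8, red, green, blue); there is no depth.
- vision.calibration(name): a dict with "fx", "fy", "cx", "cy" (pixels), "rvec" (rotation vector, rad) and "tvec" (3), from world to camera coordinates, as OpenCV has them; the wrist camera has in their place "T_tool_cam" (4x4, takes a point from camera to tool coordinates, whose origin is the TCP and whose axes are the flange's). Camera axes: x right, y down, z forward; pixel columns grow to the right and rows downward; lengths in m; the calibration is good to about 2 mm. A picture is of the moment at which its call begins: read the wrist's pose just before it. calibration takes no time and is no camera call.
- order.hand_in(): hands the job in, once; it reports no verdict.
The state is a dict: "time": time; "joints": joint angles; "joint_velocities": joint speeds; "tau": joint torques, N m; "ee_pos": TCP position; "ee_rot": TCP orientation; "wrist_force": force on the tool from outside, world axes, zero at the start; "wrist_torque": the same for the moment, N m; "finger_gap": finger opening in m.
Only numpy, scipy, OpenCV 4.12 (cv2) and the standard library are available. Lean on these libraries where they do the work, as an engineer would, in place of code of your own. Each camera call takes 0.05 s, during which the arm holds its last target. There are 200 camera calls.

## Working session

There is one attempt and no reset: what is moved stays moved. The work goes in short steps, Python scripts to look and compute and a shell command to move; the robot and the scene stay as the last step left them, time stands still between calls to the robot, and variables do not carry over. Pictures are saved under pics/ and viewed, about 8 in all and at most 12, crops included, and the job is handed in when it is done.

```bash
mkdir -p pics
cat > h.py <<'E'
import numpy as np,cv2
from station import get_state,vision,order,bot
from scipy.spatial.transform import Rotation as R
def ray(name,uv,z,st=None):
    c=vision.calibration(name)
    d=np.array([(uv[0]-c['cx'])/c['fx'],(uv[1]-c['cy'])/c['fy'],1.])
    if name=='wrist':
        T=np.array(c['T_tool_cam']);q=st['ee_rot'];r=R.from_quat([q[1],q[2],q[3],q[0]]).as_matrix()
        o=r@T[:3,3]+st['ee_pos'];d=r@T[:3,:3]@d
    else:
        r=cv2.Rodrigues(np.array(c['rvec'],float))[0];o=-r.T@np.array(c['tvec'],float).ravel();d=r.T@d
    return o+d*(z-o[2])/d[2]
def snap(name,fn,crop=None,s=1):
    im=vision.camera(name)
    if crop: im=im[crop[1]:crop[3],crop[0]:crop[2]]
    if s!=1: im=cv2.resize(im,None,fx=s,fy=s,interpolation=cv2.INTER_CUBIC)
    cv2.imwrite('pics/'+fn,im[...,::-1])
E
python3 - <<'E'
from h import *
s=get_state();print(s)
snap('top','t1.png',None,1.5);snap('scene','s1.png',None,1.5)
for n in('top','scene'):print(vision.calibration(n))
print(vision.calibration('wrist'))
E
```

```text
{'time': 0.0, 'joints': array([-1.2309171 ,  0.38422921,  0.01636554,  1.3711688 , -0.0063267 ,
        1.38819234, -0.04648904]), 'joint_velocities': array([-0.00051908,  0.00096325, -0.00158439,  0.00039402,  0.00253022,
        0.0020526 , -0.00235963]), 'tau': array([ 6.10406150e-04, -6.27608871e+01,  8.44318438e-01, -3.71812856e+01,
        1.64819352e-02,  1.44388480e-02,  3.88992987e-05]), 'ee_pos': array([0.24479594, 0.57466822, 0.30287759]), 'ee_rot': array([-1.92180283e-04,  1.99992961e-01,  9.79796849e-01, -9.55615584e-04]), 'wrist_force': array([ 0.65213498, -0.36432063, -0.18053845]), 'wrist_torque': array([-0.01829732, -0.02729811, -0.01847813]), 'finger_gap': 0.08534271802201251}
{'fx': 433.902104824103, 'fy': 433.902104824103, 'cx': 258.61023880844084, 'cy': 192.56835636533035, 'rvec': array([ 2.14933873, -2.14573874,  0.16147603]), 'tvec': array([0.04615039, 0.50375024, 1.17839195])}
{'fx': 439.91605579054504, 'fy': 439.91605579054504, 'cx': 256.8336280777312, 'cy': 184.07868700309072, 'rvec': array([ 1.870413  ,  1.49670211, -0.69005025]), 'tvec': array([-0.13903946, -0.2635736 ,  1.50704214])}
{'fx': 296.938247170809, 'fy': 296.938247170809, 'cx': 252.86006190679973, 'cy': 191.15692011880878, 'T_tool_cam': array([[ 1.90327702e-04, -9.44384847e-01, -3.28842248e-01,
         8.57505635e-02],
       [ 9.99999582e-01,  4.73892711e-04, -7.82166753e-04,
        -7.12786686e-04],
       [ 8.94502374e-04, -3.28841961e-01,  9.44384543e-01,
        -6.96248141e-02],
       [ 0.00000000e+00,  0.00000000e+00,  0.00000000e+00,
         1.00000000e+00]])}
```

View pics/t1.png

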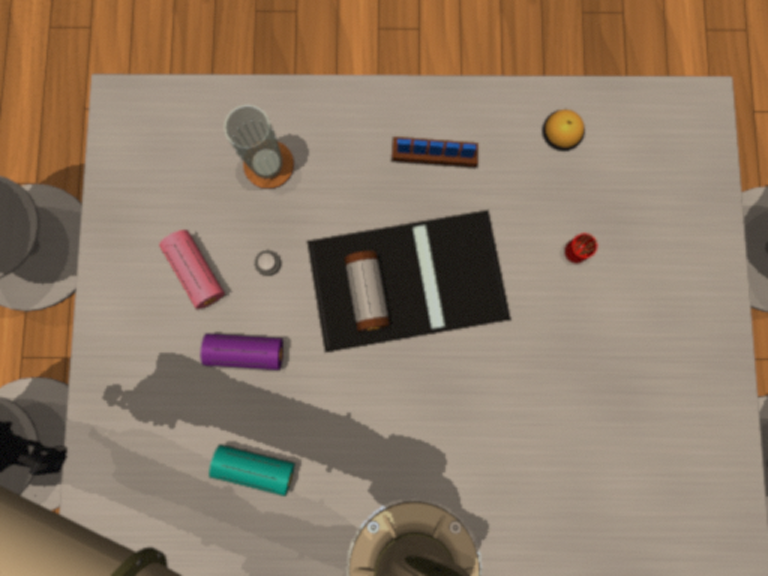

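View pics/s1.png

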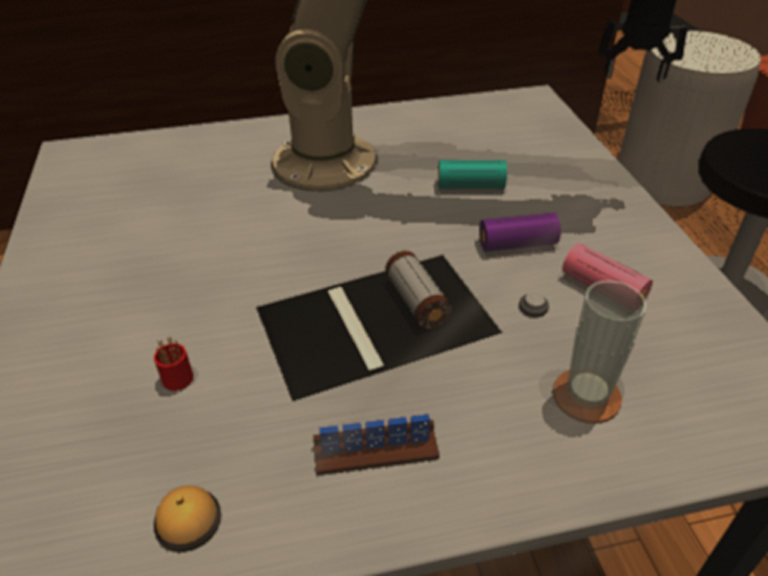

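The top view shows the steel tube on the mat at (367,290), the strip at (429,276) and the button at (267,262) (×1.5 pixels). There are four tube-like things: the steel one at (367,290), pink at (190,268), purple at (242,351) and turquoise at (252,470). Only the steel one fits: it is grey with wooden bands and lies on the mat. I'll confirm that in an enlarged crop.

Run:
```python
from h import *
snap('top','t2.png',(160,130,360,240),4)
```

```text
(no output)
```

View pics/t2.png

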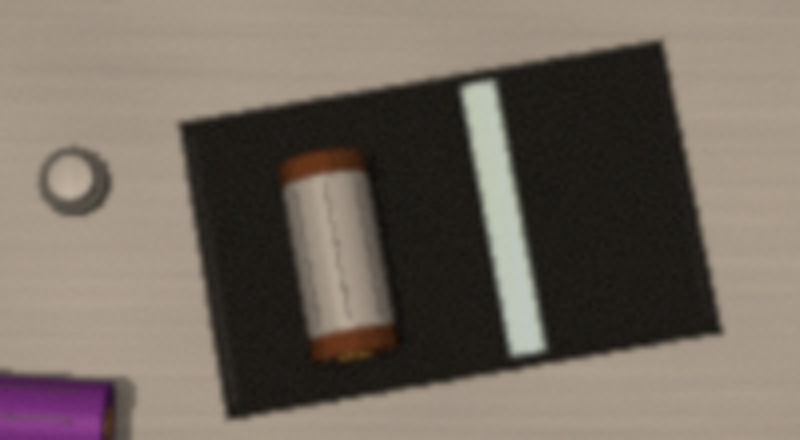

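The crop confirms it: the steel tube has dark wooden end bands and its axis runs (322,155)–(355,350). Strip corners are at (460,86), (497,80), (548,351) and (510,357), and the button face is at (73,179).

Run:
```python
from h import *
def w(p,z): return ray('top',((p[0]+.5)/4-.5+160,(p[1]+.5)/4-.5+130),z)
f=lambda ps,z:np.array([w(p,z)[:2] for p in ps])
st=f([(460,86),(497,80),(548,351),(510,357)],.003); mt=f([(180,123),(661,41),(721,331),(230,417)],.003)
print('strip',st.mean(0),'mat',mt.mean(0))
a=(st[0]+st[1]-st[2]-st[3])/2;print('strip ang',np.degrees(np.arctan2(a[1],a[0])),np.linalg.norm(a))
for e in(mt[0]-mt[3],mt[1]-mt[2],mt[0]-mt[1],mt[3]-mt[2]):print('mat',np.linalg.norm(e),np.degrees(np.arctan2(e[1],e[0])))
L=f([(281,162),(313,355),(363,152),(397,340)],.033);print('tube edges',L)
for i,j in((0,1),(2,3)):
  d=L[i]-L[j];print(np.degrees(np.arctan2(d[1],d[0])),np.linalg.norm(d))
print('tubec',L.mean(0)); print('button',w((73,179),.022))
c=vision.calibration('top');r=cv2.Rodrigues(c['rvec'])[0];print('cam',-r.T@c['tvec'])
s=get_state();print(s['time'])
```

```text
strip [ 0.5342024  -0.03074997] mat [0.52748107 0.00884028]
strip ang 9.997859874046235 0.2013303326881796
mat 0.21672766149657274 10.52915618284553
mat 0.21689489189522626 10.226103137683614
mat 0.35682190080197035 100.04933449427988
mat 0.35567614749062415 100.02133744239205
tube edges [[0.56825224 0.12838416]
 [0.43148191 0.10461244]
 [0.57559394 0.07040642]
 [0.44206025 0.04615656]]
9.859940384897873 0.13882081711439
10.29280577459562 0.13571773138272542
tubec [0.50434709 0.0873899 ]
button [0.55778837 0.2771071  0.022     ]
cam [0.32693903 0.05187815 1.2389194 ]
0.15
```

```bash
cat >> h.py <<'E'
MA=np.radians(10.0)   # mat x axis heading
def go(p,yaw=MA):
    """shift (tool axes) and turn to TCP position p, tool y along mat y, tool down"""
    s=get_state();q=s['ee_rot'];r=R.from_quat([q[1],q[2],q[3],q[0]])
    c,n=np.cos(yaw),np.sin(yaw)
    t=R.from_matrix(np.array([[-c,-n,0],[-n,c,0],[0,0,-1]]).T.T@np.eye(3))
    t=R.from_matrix(np.column_stack([[-c,-n,0],[-n,c,0],[0,0,-1]]))
    print('t',round(s['time'],2),'pos',s['ee_pos'].round(4),'F',s['wrist_force'].round(1))
    print('shift',r.inv().apply(np.array(p)-s['ee_pos']).round(4),'turn',(r.inv()*t).as_rotvec().round(4))
def mat(x,y,z): # strip-frame to world
    c,n=np.cos(MA),np.sin(MA);return np.array([.5342+c*x-n*y,-.0307+n*x+c*y,z])
def inv(p):
    c,n=np.cos(MA),np.sin(MA);d=np.array(p[:2])-[.5342,-.0307];return np.array([c*d[0]+n*d[1],-n*d[0]+c*d[1]])
E
python3 -c "
from h import *
print(inv([.5043,.0874]),inv([.5578,.2771]))
go(mat(-.009,.1214,.30))"
```

```text
[-0.0089379   0.12149788] [0.07669037 0.29902573]
t 0.15 pos [0.2449 0.5747 0.3031] F [0.2 0.2 0.1]
shift [-0.4297 -0.3468  0.0036] turn [-1.500e-03 -4.000e-04 -5.773e-01]
```

```bash
python3 -m inch '[-0.43,-0.347,0.004,0,0,-0.577,0,-0.43,-0.347,0.004,0,0,-0.577,0,-0.43,-0.347,0.004,0,0,-0.577,0,-0.43,-0.347,0.004,0,0,-0.577,0,-0.43,-0.347,0.004,0,0,-0.577,0]' 40; python3 -c "
from h import *
go(mat(-.009,.1214,.30))"
```

```text
time: 0.57
ee_pos: [0.3419, 0.3917, 0.302]
ee_rot: [-0.001, -0.09, 0.996, -0.001]
wrist_force: [1.8, 0.3, 0.1]
finger_gap: 0.0259
t 0.57 pos [0.3419 0.3917 0.302 ] F [1.8 0.3 0.1]
shift [-0.1048 -0.3287  0.0023] turn [-0.0014 -0.0012  0.0067]
```

```bash
python3 -m inch '[-0.105,-0.329,0.002,0,0,0.007,0,-0.105,-0.329,0.002,0,0,0.007,0,-0.105,-0.329,0.002,0,0,0.007,0,-0.105,-0.329,0.002,0,0,0.007,0,-0.105,-0.329,0.002,0,0,0.007,0]'; python3 -c "
from h import *
go(mat(-.009,.1214,.30))"
```

```text
time: 0.98
ee_pos: [0.4398, 0.2073, 0.3012]
ee_rot: [-0.001, -0.087, 0.996, -0.001]
wrist_force: [0.9, -0.1, -0.6]
finger_gap: 0.0001
t 0.98 pos [0.4398 0.2073 0.3012] F [ 0.9 -0.1 -0.6]
shift [-0.0427 -0.1294  0.0013] turn [-0.0012 -0.0011 -0.0003]
```

```bash
python3 -m inch '[-0.043,-0.13,0.02,0,0,0,0,-0.043,-0.13,0.04,0,0,0,0,-0.043,-0.13,0.05,0,0,0,0,-0.043,-0.13,0.05,0,0,0,0,-0.043,-0.13,0.05,0,0,0,0]'
python3 - <<'E'
from h import *
go(mat(-.009,.1214,.136))
s=get_state();print(list(s['ee_pos']),list(s['ee_rot']))
snap('wrist','w1.png',None,1.5)
E
```

```text
time: 1.4
ee_pos: [0.5051, 0.0805, 0.2487]
ee_rot: [-0.002, -0.083, 0.997, -0.002]
wrist_force: [-1.1, -0.3, -1.1]
finger_gap: -0.0
t 1.4 pos [0.5051 0.0805 0.2487] F [-1.1 -0.3 -1.1]
shift [-0.0009  0.0073  0.1126] turn [-0.0041 -0.0048 -0.0087]
[np.float64(0.5050797134663768), np.float64(0.08048239477294103), np.float64(0.2486743466119881)] [np.float64(-0.0022377189776934983), np.float64(-0.08282176599613192), np.float64(0.9965593336521955), np.float64(-0.0022454847474505392)]
```

View pics/w1.png

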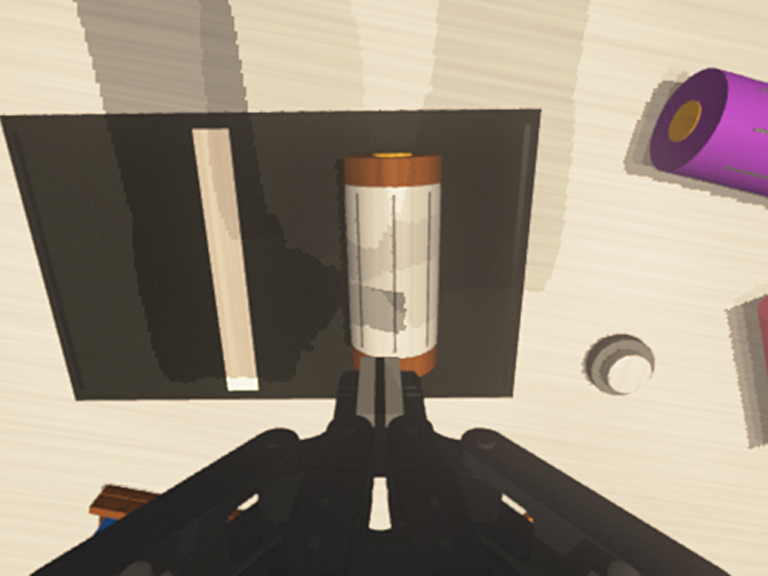

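The wrist view shows the tube between (392,155) and (396,370), the strip from (211,128) to (243,390) and the button face at (629,375). The closed fingers are at (380,385).

Run:
```python
from h import *
s=dict(ee_pos=np.array([.50508,.08048,.24867]),ee_rot=[-.0022377,-.0828218,.9965593,-.0022455])
w=lambda p,z:ray('wrist',((p[0]+.5)/1.5-.5,(p[1]+.5)/1.5-.5),z,s)[:2]
st=np.array([w(p,.003) for p in[(193,128),(229,128),(258,389),(228,391)]]);print('strip',st.mean(0))
a=st[0]+st[1]-st[2]-st[3];print(np.degrees(np.arctan2(-a[1],-a[0])))
e=w((392.5,158),.033),w((395.5,367),.033);print('tube',e,inv(e[0]),inv(e[1]))
print('lines')
L=[w(p,z) for p,z in(((343,158),.033),((442,158),.033),((353,350),.033),((438,350),.033))]
n=(L[0]+L[1])/2;f=(L[2]+L[3])/2;d=f-n;print('ang',np.degrees(np.arctan2(d[1],d[0])),np.linalg.norm(L[0]-L[1]),np.linalg.norm(L[2]-L[3]),inv(n),inv(f))
print('button',w((629,375),.022))
q=s['ee_rot'];r=R.from_quat([q[1],q[2],q[3],q[0]]).as_matrix();print('tip now',s['ee_pos']+r@[0,0,.073])
```

```text
strip [ 0.53442773 -0.02959054]
9.921813942361746
tube (array([0.43297517, 0.07524281]), array([0.57554728, 0.10271778])) [-0.08129022  0.12191081] [0.06388688 0.12421099]
lines
ang 10.983504378268588 0.0610509935142652 0.06053523785406114 [-0.08129036  0.12189412] [0.05024955 0.12415227]
button [0.55865363 0.27852707]
tip now [0.50478157 0.08012623 0.17567147]
```

```bash
python3 -c "
from h import *
go(mat(-.009,.1366,.141))"
```

```text
t 1.45 pos [0.5046 0.0836 0.2498] F [-0.5  1.2  0.4]
shift [-0.0006  0.0192  0.1087] turn [-0.0026 -0.0041 -0.0059]
```

```bash
python3 -m inch '[-0.001,0.019,0.03,-0.003,-0.004,-0.006,0,-0.001,0.019,0.06,-0.003,-0.004,-0.006,0,-0.001,0.019,0.09,-0.003,-0.004,-0.006,0,-0.001,0.019,0.108,-0.003,-0.004,-0.006,0,-0.001,0.019,0.108,-0.003,-0.004,-0.006,0]';  python3 -m inch '[0,0,0,0,0,0,0,0,0,0,0,0,0,0,0,0,0.001,0,0,0,0,0,0,0.001,0,0,0,0,0,0,0.001,0,0,0,0]'; python3 -c "
from h import *
go(mat(-.009,.1366,.136))"
```

```text
time: 1.87
ee_pos: [0.4992, 0.1034, 0.1382]
ee_rot: [-0.003, -0.088, 0.996, -0.0]
wrist_force: [-0.5, -0.7, -0.2]
finger_gap: 0.0004
time: 2.28
ee_pos: [0.4998, 0.1037, 0.1383]
ee_rot: [-0.002, -0.088, 0.996, 0.0]
wrist_force: [0.3, 0.5, 0.2]
finger_gap: 0.0
t 2.28 pos [0.4998 0.1037 0.1383] F [0.3 0.5 0.2]
shift [-0.0015 -0.0017  0.0023] turn [ 0.0006 -0.0049  0.0027]
```

```bash
python3 -m inch '[-0.001,0,0.001,0,-0.004,0.003,0,-0.001,0,0.002,0,-0.004,0.003,0,-0.001,0,0.003,0,-0.004,0.003,0,-0.001,0,0.003,0,-0.004,0.003,0,-0.001,0,0.003,0,-0.004,0.003,0]'; python3 -m inch '[0,0,0.001,0,0,0,0,0,0,0.002,0,0,0,0,0,0,0.002,0,0,0,0,0,0,0.002,0,0,0,0,0,0,0.002,0,0,0,0]' ; python3 -c "
from h import *
go(mat(-.009,.1366,.136))"
```

```text
time: 2.7
ee_pos: [0.5007, 0.1038, 0.1352]
ee_rot: [-0.001, -0.087, 0.996, 0.0]
wrist_force: [0.7, 0.7, 0.9]
finger_gap: -0.0001
time: 3.12
ee_pos: [0.5008, 0.1042, 0.1338]
ee_rot: [-0.0, -0.087, 0.996, 0.001]
wrist_force: [-2.9, 1.2, 7.0]
finger_gap: -0.0001
t 3.12 pos [0.5008 0.1042 0.1338] F [-2.9  1.2  7. ]
shift [-0.0004 -0.0021 -0.0022] turn [ 0.0013 -0.0006 -0.0001]
```

```bash
python3 -m inch '[0,-0.003,0.0004,0,0,0,0,0,-0.009,-0.0004,0,0,0,0,0,-0.016,-0.0008,0,0,0,0,0,-0.024,-0.0009,0,0,0,0,0,-0.032,-0.0009,0,0,0,0]'; python3 -c "
from h import *
go(mat(-.009,.1366,.136))
s=get_state();print(s['joint_velocities'].round(2))"
```

```text
time: 3.53
ee_pos: [0.5066, 0.0726, 0.1356]
ee_rot: [-0.0, -0.087, 0.996, 0.001]
wrist_force: [-4.2, -0.8, 10.5]
finger_gap: -0.0002
t 3.53 pos [0.5066 0.0726 0.1356] F [-4.2 -0.8 10.5]
shift [-0.0002  0.0301 -0.0004] turn [0.0017 0.0001 0.0003]
[ 0.15  0.01  0.05 -0.01 -0.02 -0.    0.2 ]
```

```bash
python3 -m inch '[0,-0.008,0.0006,0,0,0,0,0,-0.016,0.0007,0,0,0,0,0,-0.023,0.0011,0,0,0,0,0,-0.029,0.0018,0,0,0,0,0,-0.032,0.0022,0,0,0,0]'
python3 - <<'E'
from h import *
go(mat(-.009,.1366,.136))
snap('wrist','w2.png',None,1.5)
s=get_state();print(list(s['ee_pos']),list(s['ee_rot']),s['wrist_force'])
E
```

```text
time: 3.95
ee_pos: [0.5127, 0.0399, 0.1337]
ee_rot: [0.0, -0.087, 0.996, 0.001]
wrist_force: [-0.2, -1.7, 5.3]
finger_gap: 0.0002
t 3.95 pos [0.5127 0.0399 0.1337] F [-0.2 -1.7  5.3]
shift [ 0.0001  0.0633 -0.0022] turn [ 0.0013  0.001  -0.001 ]
[np.float64(0.5126695889828621), np.float64(0.03964703889469499), np.float64(0.13363403197466708)] [np.float64(0.00040326702455797275), np.float64(-0.08650033099304644), np.float64(0.996251570700547), np.float64(0.0005813694980746468)] [-0.96482455 -1.35727515  6.03323942]
```

View pics/w2.png

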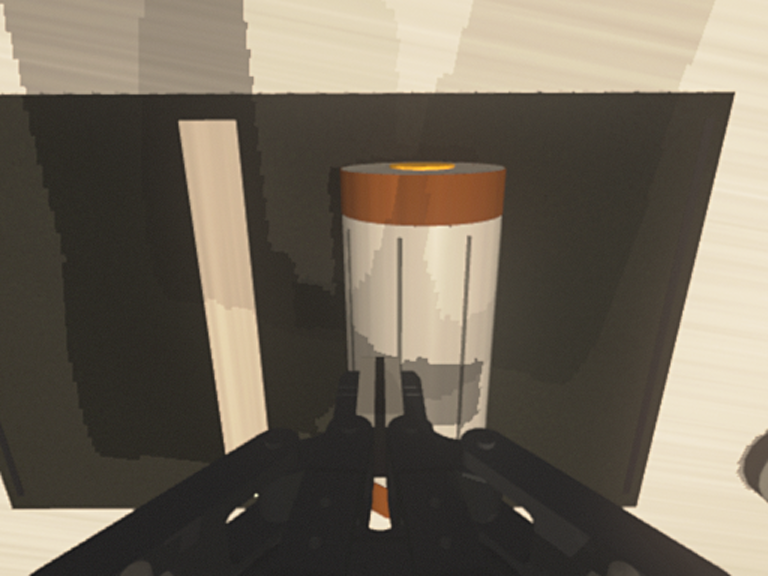

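It rolled well. The tube is now centred at (424,180) near its end and about (421,365) further along, with the strip to its left.

```bash
cat >> h.py <<'E'
def tube(s,pts,k=1.5):
    w=lambda p,z:ray('wrist',((p[0]+.5)/k-.5,(p[1]+.5)/k-.5),z,s)[:2]
    L=[w(p,.033) for p in pts];n=inv((L[0]+L[1])/2);f=inv((L[2]+L[3])/2)
    print('tube',n,f,'widths',np.linalg.norm(L[0]-L[1]),np.linalg.norm(L[2]-L[3]),'rel ang',np.degrees(np.arctan2(f[1]-n[1],f[0]-n[0])))
E
python3 - <<'E'
from h import *
s=get_state()
tube(s,[(342,180),(506,180),(350.5,365),(493,365)])
w=lambda p,z:ray('wrist',((p[0]+.5)/1.5-.5,(p[1]+.5)/1.5-.5),z,s)[:2]
print(inv((w((179,121),.003)+w((236.5,121),.003))/2),inv((w((210,300),.003)+w((253,300),.003))/2))
print('tip',inv(s['ee_pos']))
E
```

```text
tube [-0.07799622  0.08956984] [-8.70609403e-05  9.10724192e-02] widths 0.06123378261744972 0.061410709092522164 rel ang 1.1048872471896756
[-0.09938216  0.00063247] [-0.01870929  0.0017202 ]
tip [-0.00898768  0.07301703]
```

```bash
python3 -m inch '[0,0.001,-0.010,0,0,0,0,0,0.012,-0.010,0,0,0,0,0,0.027,-0.010,0,0,0,0,0,0.033,-0.009,0,0,0,0,0,0.033,-0.005,0,0,0,0]'; python3 -c "
from h import *
go(mat(-.009,.1062,.1332))"
```

```text
time: 4.42
ee_pos: [0.5068, 0.0753, 0.139]
ee_rot: [0.001, -0.089, 0.996, 0.001]
wrist_force: [-0.3, 0.2, 0.3]
finger_gap: 0.0
t 4.42 pos [0.5068 0.0753 0.139 ] F [-0.3  0.2  0.3]
shift [ 0.0005 -0.003   0.0058] turn [0.0024 0.0019 0.003 ]
```

```bash
python3 -m inch '[0,-0.003,0.0015,0.002,0.002,0.003,0,0,-0.003,0.003,0.002,0.002,0.003,0,0,-0.003,0.0045,0.002,0.002,0.003,0,0,-0.003,0.0058,0.002,0.002,0.003,0,0,-0.003,0.0058,0.002,0.002,0.003,0]'; python3 -c "
from h import *
go(mat(-.009,.1062,.1332))"
```

```text
time: 4.83
ee_pos: [0.5074, 0.0722, 0.1338]
ee_rot: [-0.0, -0.087, 0.996, 0.001]
wrist_force: [-4.4, 0.7, 10.9]
finger_gap: 0.0003
t 4.83 pos [0.5074 0.0722 0.1338] F [-4.4  0.7 10.9]
shift [0.0004 0.0002 0.0006] turn [ 0.0011 -0.0003 -0.0007]
```

```bash
python3 -m inch '[0,-0.003,0.0004,0,0,0,0,0,-0.009,-0.0004,0,0,0,0,0,-0.016,-0.0008,0,0,0,0,0,-0.024,-0.0009,0,0,0,0,0,-0.032,-0.0009,0,0,0,0]'; python3 -m inch '[0,-0.008,0.0006,0,0,0,0,0,-0.016,0.0007,0,0,0,0,0,-0.023,0.0011,0,0,0,0,0,-0.029,0.0018,0,0,0,0,0,-0.032,0.0022,0,0,0,0]';python3 -m inch '[0,0.001,-0.010,0,0,0,0,0,0.012,-0.010,0,0,0,0,0,0.027,-0.010,0,0,0,0,0,0.031,-0.009,0,0,0,0,0,0.031,-0.005,0,0,0,0]'; python3 -c "
from h import *
go(mat(-.009,.0742,.1332))"
```

```text
time: 5.25
ee_pos: [0.5133, 0.0397, 0.1356]
ee_rot: [0.0, -0.086, 0.996, 0.001]
wrist_force: [-3.8, -0.2, 8.9]
finger_gap: 0.0001
time: 5.67
ee_pos: [0.5192, 0.0069, 0.1335]
ee_rot: [0.001, -0.086, 0.996, 0.0]
wrist_force: [0.8, -1.0, 2.6]
finger_gap: 0.0
time: 6.08
ee_pos: [0.5138, 0.0402, 0.1388]
ee_rot: [0.001, -0.088, 0.996, 0.001]
wrist_force: [0.4, 0.0, 1.0]
finger_gap: -0.0001
t 6.08 pos [0.5138 0.0402 0.1388] F [0.4 0.  1. ]
shift [0.0013 0.0008 0.0056] turn [0.0017 0.0021 0.0011]
```

```bash
python3 -m inch '[0,0,0.0015,0.002,0.002,0,0,0.001,0,0.003,0.002,0.002,0,0,0.001,0,0.0045,0.002,0.002,0,0,0.001,0,0.0055,0.002,0.002,0,0,0.001,0,0.0055,0.002,0.002,0,0]'; python3 -m inch '[0,-0.003,0.0004,0,0,0,0,0,-0.009,-0.0004,0,0,0,0,0,-0.016,-0.0008,0,0,0,0,0,-0.024,-0.0009,0,0,0,0,0,-0.032,-0.0009,0,0,0,0]'; python3 -m inch '[0,-0.008,0.0006,0,0,0,0,0,-0.016,0.0007,0,0,0,0,0,-0.023,0.0011,0,0,0,0,0,-0.029,0.0018,0,0,0,0,0,-0.032,0.0022,0,0,0,0]';python3 -m inch '[0,0.001,-0.010,0,0,0,0,0,0.012,-0.010,0,0,0,0,0,0.027,-0.015,0,0,0,0,0,0.031,-0.015,0,0,0,0,0,0.031,-0.015,0,0,0,0]'
python3 - <<'E'
from h import *
go(mat(-.009,.0422,.1332))
snap('wrist','w3.png',None,1.5)
E
```

```text
time: 6.5
ee_pos: [0.5128, 0.0398, 0.1336]
ee_rot: [-0.0, -0.087, 0.996, 0.0]
wrist_force: [-2.7, -0.0, 6.6]
finger_gap: -0.0002
time: 6.92
ee_pos: [0.5187, 0.0073, 0.1356]
ee_rot: [0.0, -0.087, 0.996, 0.0]
wrist_force: [-4.5, -0.2, 11.6]
finger_gap: -0.0002
time: 7.33
ee_pos: [0.5247, -0.0258, 0.1337]
ee_rot: [0.001, -0.086, 0.996, -0.0]
wrist_force: [0.0, -0.7, 5.1]
finger_gap: 0.0001
time: 7.75
ee_pos: [0.5192, 0.0074, 0.1488]
ee_rot: [0.001, -0.088, 0.996, 0.0]
wrist_force: [-0.2, -0.4, -0.7]
finger_gap: -0.0
t 7.75 pos [0.5192 0.0074 0.1488] F [-0.2 -0.4 -0.7]
shift [0.0009 0.0021 0.0156] turn [0.0005 0.0021 0.0018]
```

View pics/w3.png

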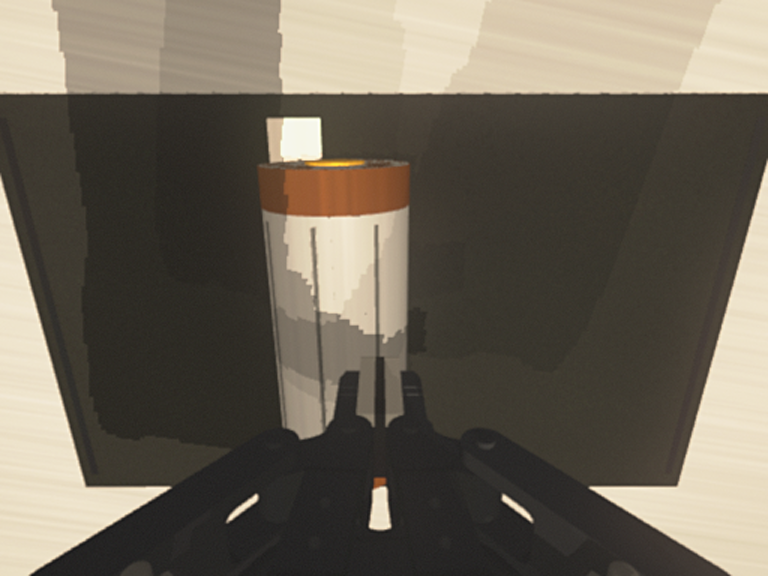

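The tube now runs from (334,180) to (341,345). The strip's near end is visible at (294,118).

Run:
```python
from h import *
s=get_state()
tube(s,[(258.5,180),(410,180),(276,345),(407.5,345)])
w=lambda p,z:ray('wrist',((p[0]+.5)/1.5-.5,(p[1]+.5)/1.5-.5),z,s)[:2]
print('strip end',inv((w((267,118),.003)+w((321,118),.003))/2))
print('tip',inv(s['ee_pos']))
```

```text
tube [-0.07574209  0.02008053] [-0.00135997  0.02110431] widths 0.06154335424363732 0.06066637152556297 rel ang 0.7885600310334926
strip end [-0.10006882 -0.00022112]
tip [-0.00832965  0.03881617]
```

```bash
python3 -m inch '[0,-0.002,0.005,0.001,0.002,0.002,0,0.001,-0.002,0.009,0.001,0.002,0.002,0,0.001,-0.002,0.012,0.001,0.002,0.002,0,0.001,-0.002,0.0135,0.001,0.002,0.002,0,0.001,-0.002,0.0135,0.001,0.002,0.002,0]'; python3 -c "
from h import *
go(mat(-.009,.0365,.1332))"
```

```text
time: 8.22
ee_pos: [0.5182, 0.0035, 0.1347]
ee_rot: [-0.001, -0.086, 0.996, -0.001]
wrist_force: [-2.2, 0.5, 2.1]
finger_gap: -0.0002
t 8.22 pos [0.5182 0.0035 0.1347] F [-2.2  0.5  2.1]
shift [-0.0008  0.      0.0015] turn [-0.0011 -0.0016 -0.0022]
```

```bash
python3 -m inch '[0,-0.002,0.0004,0,0,0,0,0,-0.007,-0.0001,0,0,0,0,0,-0.013,-0.0004,0,0,0,0,0,-0.019,-0.0005,0,0,0,0,0,-0.024,-0.0005,0,0,0,0]';python3 -m inch '[0,-0.004,0.0005,0,0,0,0,0,-0.008,0.0005,0,0,0,0,0,-0.011,0.0005,0,0,0,0,0,-0.012,0.0005,0,0,0,0,0,-0.012,0.0005,0,0,0,0]'
python3 - <<'E'
from h import *
snap('wrist','w4.png',None,1.5)
go(mat(-.009,.0,.1332))
E
```

```text
time: 8.63
ee_pos: [0.5227, -0.021, 0.1356]
ee_rot: [-0.0, -0.086, 0.996, -0.001]
wrist_force: [-2.0, 0.5, 6.1]
finger_gap: -0.0004
time: 9.05
ee_pos: [0.5251, -0.0339, 0.1356]
ee_rot: [0.0, -0.085, 0.996, -0.001]
wrist_force: [-1.8, -0.7, 6.7]
finger_gap: -0.0
t 9.1 pos [ 0.525  -0.0337  0.1356] F [-2.   0.3  7.5]
shift [-0.0005  0.0013  0.0024] turn [-0.0018 -0.     -0.004 ]
```

View pics/w4.png

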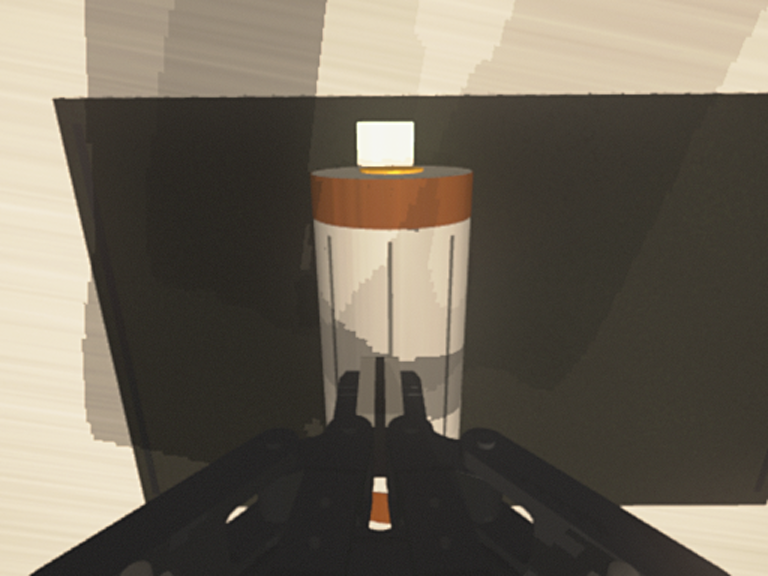

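The tube's centre is at (392,190) and its near-end edges at (312,190) and (472,190). The strip end is at (385.5,122), so the tube is about 2–3 mm short.

Run:
```python
from h import *
s=get_state()
# refine tube edges from the saved picture
g=cv2.cvtColor(cv2.imread('pics/w4.png'),cv2.COLOR_BGR2GRAY).astype(float)
for r in(190,210,250,280,300,340): 
    d=np.diff(cv2.GaussianBlur(g,(5,5),0)[r]); print(r,290+d[290:345].argmax(),445+d[445:490].argmin())
for r in(130,150):
    d=np.diff(g[r]);print('strip',r,340+d[340:375].argmax(),400+d[400:430].argmin())
w=lambda p,z:ray('wrist',((p[0]+.5)/1.5-.5,(p[1]+.5)/1.5-.5),z,s)[:2]
print('strip',[inv((w((a,r),.003)+w((b,r),.003))/2) for a,b,r in((357,414,123),(357.5,414,160))])
tube(s,[(312,190),(472,190),(323,340),(465,340)])
print('tip',inv(s['ee_pos']))
```

```text
190 310 471
210 312 470
250 331 468
280 332 466
300 333 447
340 320 445
strip 130 356 413
strip 150 356 413
strip [array([-0.09920476,  0.00102851]), array([-0.08401548,  0.00114738])]
tube [-0.07471437  0.00320909] [-0.01166629  0.00440508] widths 0.060889382978765866 0.06063417403692185 rel ang 1.0867444436571005
tip [-0.0095307  -0.00134237]
```

```bash
python3 -m inch '[0,-0.001,0.0005,0,0,0,0,0,-0.003,0.0005,0,0,0,0,0,-0.0045,0.0005,0,0,0,0,0,-0.005,0.0005,0,0,0,0,0,-0.005,0.0005,0,0,0,0]';python3 -m inch '[0,0,0.0004,0,0,0,0,0,0,0.0002,0,0,0,0,0,0,0,0,0,0,0,0,0,-0.0005,0,0,0,0,0,0,-0.001,0,0,0,0]';python3 -m inch '[0,0,-0.005,0,0,0,0,0,0,-0.02,0,0,0,0,0,0,-0.05,0,0,0,0,0,0,-0.08,0,0,0,0,0,0,-0.10,0,0,0,0]'
python3 - <<'E'
from h import *
go(mat(.0,.0,.25))
E
```

```text
time: 9.52
ee_pos: [0.5261, -0.0395, 0.1355]
ee_rot: [0.0, -0.085, 0.996, -0.001]
wrist_force: [-2.4, 0.7, 5.8]
finger_gap: 0.0001
time: 9.93
ee_pos: [0.526, -0.0395, 0.1363]
ee_rot: [0.0, -0.085, 0.996, -0.001]
wrist_force: [-0.4, 0.3, -0.2]
finger_gap: 0.0002
time: 10.35
ee_pos: [0.5265, -0.0395, 0.2391]
ee_rot: [0.001, -0.085, 0.996, -0.001]
wrist_force: [1.5, 0.2, 0.9]
finger_gap: 0.0
t 10.35 pos [ 0.5265 -0.0395  0.2391] F [1.5 0.2 0.9]
shift [-0.0091  0.0073 -0.0109] turn [-0.0025  0.0024 -0.0053]
```

```bash
python3 -m inch '[0,0.007,-0.02,0,0,0,0,0,0.007,-0.02,0,0,0,0,0,0.007,-0.02,0,0,0,0,0,0.007,-0.02,0,0,0,0,0,0.007,-0.02,0,0,0,0]'
python3 - <<'E'
from h import *
s=get_state();snap('wrist','w5.png',(100,50,400,275),2.6)
print(list(s['ee_pos']),list(s['ee_rot']))
E
```

```text
time: 10.77
ee_pos: [0.5247, -0.0326, 0.2579]
ee_rot: [0.0, -0.084, 0.996, -0.001]
wrist_force: [-0.1, -0.8, 0.0]
finger_gap: 0.0001
[np.float64(0.5246706754426395), np.float64(-0.03263568364383686), np.float64(0.25791957212848937)] [np.float64(0.0002744734318077206), np.float64(-0.0844823532657201), np.float64(0.9964242239825378), np.float64(-0.0011926909987968685)]
```

View pics/w5.png

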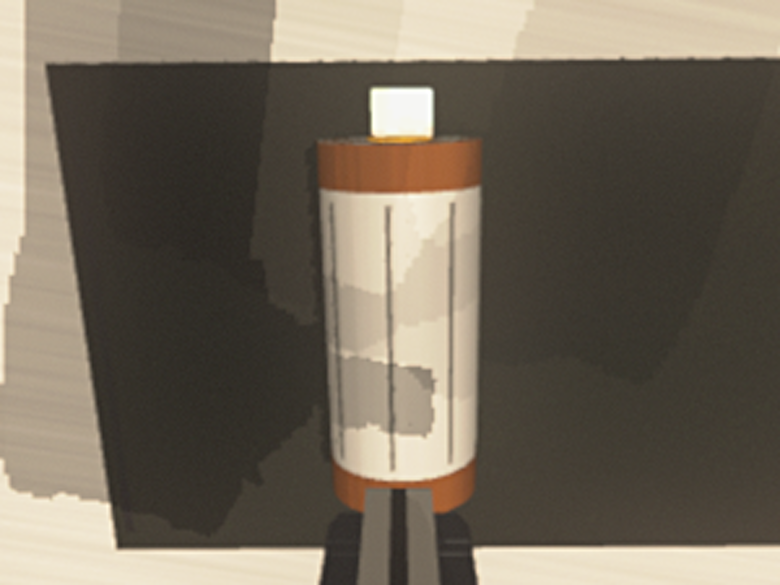

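Tube centre is at (399.5,150) and (404.5,480), with the visible strip end at (402,110). That looks well centred.

Run:
```python
from h import *
s=dict(ee_pos=np.array([.52467,-.03264,.25792]),ee_rot=[.00027,-.08448,.99642,-.00119])
k=lambda p:((p[0]+.5)/2.6-.5+100,(p[1]+.5)/2.6-.5+50)
w=lambda p,z:ray('wrist',k(p),z,s)[:2]
f=lambda a,b,r,z:inv((w((a,r),z)+w((b,r),z))/2).round(4)
print('strip',f(370,434,88,.003),f(370.5,434,134,.003))
print('tube',f(318,481.5,150,.033),f(334.5,475,480,.033))
B=np.array([.5582,.2778]);print('button',B)
go([B[0],B[1],.16])
```

```text
strip [-0.0999  0.0007] [-0.0825  0.0007]
tube [-0.0781 -0.0003] [0.0573 0.0012]
button [0.5582 0.2778]
t 10.82 pos [ 0.5247 -0.0327  0.2579] F [ 0.4  0.6 -0.3]
shift [-0.0853  0.3006  0.0972] turn [-0.0025  0.0002 -0.0055]
```

```bash
python3 -m inch '[-0.085,0.30,0,0,0,-0.005,0,-0.085,0.30,0,0,0,-0.005,0,-0.085,0.30,0,0,0,-0.005,0,-0.085,0.30,0,0,0,-0.005,0,-0.085,0.30,0,0,0,-0.005,0]'; python3 -c "
from h import *
go([.5582,.2778,.12])"
```

```text
time: 11.23
ee_pos: [0.5467, 0.1763, 0.2568]
ee_rot: [-0.001, -0.087, 0.996, -0.001]
wrist_force: [0.5, 0.3, -0.3]
finger_gap: -0.0002
t 11.23 pos [0.5467 0.1763 0.2568] F [ 0.5  0.3 -0.3]
shift [-0.029   0.0984  0.1365] turn [-0.0028 -0.0014 -0.0012]
```

```bash
python3 -m inch '[-0.014,0.038,0,0,0,0,0,-0.029,0.075,0,0,0,0,0,-0.029,0.098,0,0,0,0,0,-0.029,0.098,0.02,0,0,0,0,-0.029,0.098,0.05,0,0,0,0]'; python3 -m inch '[0,0,0.02,0,0,0,0,0,0,0.05,0,0,0,0,0,0,0.075,0,0,0,0,0,0,0.085,0,0,0,0,0,0,0.085,0,0,0,0]'; python3 -c "
from h import *
go([.5582,.2778,.095])"
```

```text
time: 11.65
ee_pos: [0.5588, 0.2809, 0.2075]
ee_rot: [0.001, -0.089, 0.996, -0.0]
wrist_force: [0.9, -0.6, 0.3]
finger_gap: -0.0003
time: 12.07
ee_pos: [0.5572, 0.2797, 0.1186]
ee_rot: [-0.002, -0.088, 0.996, -0.002]
wrist_force: [-0.8, -0.5, 0.6]
finger_gap: 0.0001
t 12.07 pos [0.5572 0.2797 0.1186] F [-0.8 -0.5  0.6]
shift [-0.0007 -0.002   0.0236] turn [-0.0033 -0.0042  0.0027]
```

```bash
python3 -m inch '[0,-0.002,0.008,-0.003,-0.004,0,0,0,-0.002,0.016,-0.003,-0.004,0,0,0,-0.002,0.022,-0.003,-0.004,0,0,0,-0.002,0.025,-0.003,-0.004,0,0,0,-0.002,0.027,-0.003,-0.004,0,0]'; python3 -m inch '[0,0,0.001,0,0,0,0,0,0,0.002,0,0,0,0,0,0,0.0025,0,0,0,0,0,0,0.003,0,0,0,0,0,0,0.003,0,0,0,0]'; python3 -c "
from h import *
go([.5582,.2778,.089])"
```

```text
time: 12.48
ee_pos: [0.5576, 0.2775, 0.0918]
ee_rot: [0.0, -0.088, 0.996, -0.0]
wrist_force: [-2.6, -1.8, 3.2]
finger_gap: -0.0002
time: 12.9
ee_pos: [0.5577, 0.2776, 0.0892]
ee_rot: [0.0, -0.088, 0.996, -0.0]
wrist_force: [-1.9, -0.6, 4.1]
finger_gap: -0.0
t 12.9 pos [0.5577 0.2776 0.0892] F [-1.9 -0.6  4.1]
shift [-0.0005  0.0001  0.0002] turn [-0.0002  0.0005  0.0026]
```

```bash
python3 -m inch '[0,0,0.0005,0,0,0,0,0,0,0.001,0,0,0,0,0,0,0.0015,0,0,0,0,0,0,0.002,0,0,0,0,0,0,0.002,0,0,0,0]'
```

```text
time: 13.32
ee_pos: [0.5578, 0.2776, 0.0886]
ee_rot: [0.0, -0.088, 0.996, 0.0]
wrist_force: [-7.5, -4.2, 15.2]
finger_gap: 0.0004
```

The force rose to 15 N as travel stopped, so the button is at its stop. Now I'll release it and back off.

```bash
python3 -m inch '[0,0,-0.003,0,0,0,0,0,0,-0.012,0,0,0,0,0,0,-0.04,0,0,0,0,0,0,-0.08,0,0,0,0,0,0,-0.12,0,0,0,0]'; python3 -m inch '[0.03,0.03,-0.04,0,0,0,0,0.05,0.05,-0.05,0,0,0,0,0.05,0.05,-0.05,0,0,0,0,0.05,0.05,-0.05,0,0,0,0,0.05,0.05,-0.05,0,0,0,0]'
python3 - <<'E'
from h import *
snap('top','t3.png',(140,80,410,240),2.9)
E
```

```text
time: 13.73
ee_pos: [0.5571, 0.2774, 0.2091]
ee_rot: [-0.001, -0.088, 0.996, -0.0]
wrist_force: [1.2, 0.8, 0.2]
finger_gap: -0.0002
time: 14.15
ee_pos: [0.4989, 0.3183, 0.2594]
ee_rot: [-0.0, -0.089, 0.996, -0.0]
wrist_force: [1.0, -0.6, -0.5]
finger_gap: -0.0001
```

View pics/t3.png

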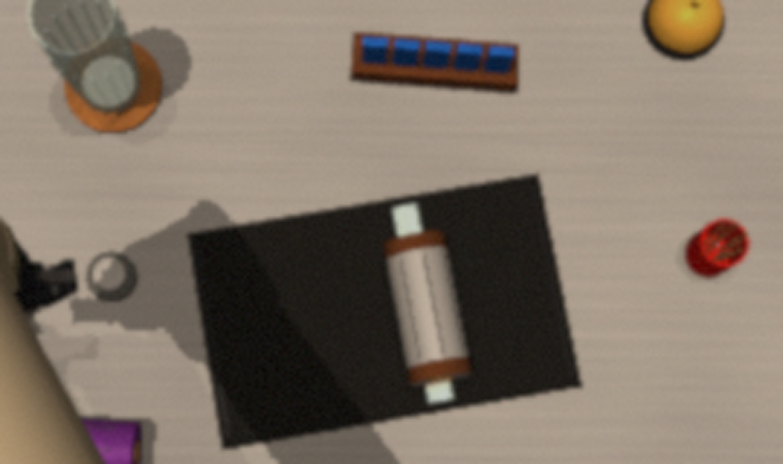

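The tube lies on the strip with both strip ends showing, at (406,218) and (440,391). The button, glass, rack and pick holder look unmoved. One numeric check from this view before handing in.

Run:
```python
from h import *
k=lambda p:((p[0]+.5)/2.9-.5+140,(p[1]+.5)/2.9-.5+80)
f=lambda p,z:inv(ray('top',k(p),z)).round(4)
print('strip',f((406,218),.003),f((440,391),.003))
print('tube',(f((387,252),.033)+f((446,246),.033))/2,(f((409,366),.033)+f((468,358),.033))/2)
```

```text
strip [0.0873 0.0011] [-0.0902 -0.0006]
tube [ 0.0483 -0.0006] [-0.0648  -0.00145]
```

```bash
python3 -c "
from h import *
print(order.hand_in())"
```

```text
the job is handed in; nothing more can be done
None
```

I rolled the steel tube about 120 mm onto the metal strip, then rang the bell with the chrome button. The job was handed in at about 14 s on the robot's clock, with the gripper clear of everything.

- **Rolling:** It took four strokes with the closed fingertip on top of the tube, then a 5 mm nudge of the finger. I pressed with about 5–12 N, and the tube was never gripped or lifted.
- **Tube position:** The last two camera checks put the tube within about 0.5 mm (wrist) and 1.3 mm (top) of the strip's centre line. They disagree by about the calibration's 2 mm accuracy. Both show it in line with the strip to within about 1°.
- **Button:** I pressed it to its stop, where travel ended and the force rose to 15 N, then let it go. I inferred the ring from the force and position, since nothing reads the button's travel or the bell directly.
- **Other objects:** In the last top view the glass, rack and toothpick holder stood where they were. I never moved the arm near the pink, purple or turquoise tubes. That view was partly blocked by the arm, so I could not see them all again.

The tube rolled on up to about 6 mm after one of the strokes. I corrected for it in the last one, and it lay still afterwards.

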